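Snap out the prop leg and stand the display frame

TASK

The wooden display frame in the drying rack has a spring-loaded prop leg folded straight up behind it. While the frame is still in the rack, swing the leg out and down past its over-centre point until it snaps fully home and locks, then lift the frame out and stand it on the cork-topped riser, leaning back on its locked leg with the whole lower edge and the leg's foot on the plate. The plate is left at a different height each time: lower the frame gently until you feel it touch down, without dropping it or pressing hard, only then let go, and leave the offcut, tin and screwdriver alone.

Things in the scene. Friction and masses are not known exactly. Their poses are not given: they have to be found in the camera images.
- frame: Loose dark-wood frame, a slab 160 (y) x 200 (z) x 16 mm (x), about 0.6 kg. Origin: middle of its underside; z up, +x the picture side, -x the back, which carries the leg and faces roughly to the robot. Starts upright in the rack's slot with 1.5 mm play each face. Top edge free to grip across the thickness. Standing on its locked leg it leans back (top to -x) 0.50 rad from vertical.
- hinge (a point): Axis of the leg's hinge, in a steel bracket behind the frame: at (-26, 0, 135) mm in the frame's axes; the axis runs along the frame's y.
- foot (a point): Centre of the red foot bar at the free end of the leg: a cylinder 16 mm in diameter, 44 mm long along the frame's y, 102.5 mm from the hinge axis. The leg is an aluminium bar 18 mm wide, 8 mm thick. Folded up, the bar's centre is 37 mm above the frame's top edge; its two ends can be pinched from above and it turns between the fingers as the leg swings.
- leg (a joint): Prop leg's angle: 0 = folded straight up, 1.57 = straight out from the back, 2.76 = hard stop, pointing down and out, foot bar 64 mm behind the frame's middle plane, 40 mm above its lower edge. A spring pulls it up below 1.66 rad and snaps it on to the stop beyond; swinging takes about 4 N at the foot bar. Locked above 2.68. The standing frame's weight presses it on to the stop.
- rack: Fixed pine rack: base board 110 (x) x 200 (y) x 15 mm, origin in the middle of its underside. At y = +-62 mm two slotted blocks, 32 mm wide in y, reach 65 mm above the bench; slot 19 mm wide in x, 50 mm deep, floor 15 mm above the bench. Cheeks stop the frame sliding along y; the middle 90 mm is open for the leg. The frame must rise 50 mm to come clear.
- riser: Height-adjustable work riser: a square cork-topped plate 240 x 240 mm, 11 mm thick, its sides along this body's x and y, on a fixed steel foot. Origin on the bench under the middle of the plate. The plate's top lies somewhere between 30 and 60 mm above the bench; the height differs each time, is not reported, and stays as it is under light loads.
- corner_left (a point): Middle of the frame's thickness at its lower edge's end on the +y side, (0, 80, 0) mm in the frame's axes.
- corner_right (a point): The same at the -y end, (0, -80, 0) mm. When the frame stands on its leg, the foot bar rests 68 mm behind the back lower edge.
- offcut: Loose pine offcut 70 x 45 x 25 mm between rack and riser; origin in the middle of its underside.
- tin: Loose round wax tin 60 mm in diameter and 50 mm high with a green label; origin in the middle of its underside.
- screwdriver: Loose screwdriver 160 mm long with a red handle, lying on the bench beyond the rack and riser.
Things that resemble listed ones, but are neither listed nor needed, are in the scene too. What is shaped like the rack but blue is not meant.

How it is judged:
By the outcome, as a careful person would: the job done as asked, in the order asked, and still so for the second after the job is handed in, with the robot touching nothing.
It also fails if it takes over 69 s, if anything falls off the work surface, if the arm or the gripper's body presses on something with over 40 N, if the wrist force passes 120 N, or if a joint passes its speed limit or range.

ROBOT

A 7-joint arm with a two-finger parallel gripper is mounted at the origin on the work surface. World frame = base frame: x ahead of the robot, y to its left, z up, the work surface at z = 0. Lengths are in mm, angles in rad, forces in N, time in s.
With the tool pointing down it reaches from about 425 to 875 mm from the base axis. Payload 4.7 kg.
Tool frame: the origin (TCP) lies on the centre line of the jaws, within the pads' length; the fingertips stand 11 mm ahead of it and the grasp point (between the pads) lies 8 mm behind it; z points along the fingers, y is the direction in which the jaws open and shut (so a half turn about z gives the same grasp; the last joint's range is limited). The gripper opens to 85 mm and grips with 20 to 120 N. Pads are 22 mm wide; open, the fingers measure 114 mm over their backs; the gripper's body (76 mm by 85 mm) begins 54 mm behind the grasp point. The pads swing forward as they close: fully open they stand 13 mm farther back than shut.
Start: joints at [-1.106, 0.321, -0.07, 1.45, 0.023, 1.371, -0.057], TCP at [283.223, 585.071, 242.349] pointing down, gripper open.
Joint ranges: [-2.86, 2.86], [-0.3, 2.09], [-1.38, 1.24], [0.06, 2.45], [-1.56, 4.7], [0.09, 2.05], [-2.69, 2.69]. Speed limits (rad/s): [2.57, 2.57, 3.14, 3.14, 3.14, 3.14, 3.14].

INTERFACE

Orientations are given as a rotation vector (axis times angle).
In Python, from cell import readout, viewer, order gives the robot as it stands.
- The arm moves only by the shell command python3 -m handwheel 'ROWS'. ROWS is JSON, a list that holds one entry, the list of rows, each a list of 5 numbers: the closure, from 0 (fully open) to 1 (shut), then the shift along the tool's x, y, z in m, then the turn about the tool's z in degrees. A call has 1 to 12 rows; each row shifts and turns the commanded pose from where the row before left it, along the tool's axes as they then stand; what a row does not reach is not made up. A row lasts 1/12 s, in which the tool goes at most 41.7 mm and 7.16 degrees, less where a joint would pass 70% of its speed; a pose out of reach is approached as far as the arm can. A call with a gripper value outside its range is refused whole. The fingers move at their own pace and stop on an object; the grip force is fixed at half the most. Time passes only in rows, so rows that do not move let the fingers close. It gives the time, the measured TCP pose, the force and the opening at its end, in the units of the state.
- readout.observe(): the state, without advancing time (a new reading comes with each control period).
- viewer.get_image(name): name is "scene" or "top" or "wrist"; returns a dict with "image" (384x512x3 uint8, red, green, blue), "intrinsics" (3x3 intrinsics, pixels), "world_from_camera" (4x4, takes a point from camera to world coordinates). Camera axes: x right, y down, z forward; pixel columns grow to the right and rows downward; lengths in mm; the calibration is good to about 2 mm. A picture is of the moment at which its call begins. There is no depth.
- order.job_done(): hands the job in, once; it reports no verdict.
The state is a dict: "t": time; "qpos": joint angles; "joint_vel": joint speeds; "tau": joint torques, N m; "tcp_pos": TCP position; "eef_rot": TCP orientation; "ft_force": force on the tool from outside, world axes, zero at the start; "moment": the same for the moment, N m; "grip_width": finger opening in mm.
Only numpy, scipy, OpenCV 4.12 (cv2) and the standard library are available. Lean on these libraries where they do the work, as an engineer would, in place of code of your own. Each camera call takes 0.05 s, during which the arm holds its last target. There are 200 camera calls.

## Working session

There is one attempt and no reset: what is moved stays moved. The work goes in short steps, Python scripts to look and compute and a shell command to move; the robot and the scene stay as the last step left them, time stands still between calls to the robot, and variables do not carry over. Pictures are saved under pics/ and viewed, about 8 in all and at most 12, crops included, and the job is handed in when it is done.

```bash
ls; mkdir -p pics; cat > h.py <<'E'
import numpy as np, cv2
from cell import readout, viewer, order
from scipy.spatial.transform import Rotation as R
def grab(n,f):
    d=viewer.get_image(n); cv2.imwrite(f'pics/{f}.png',d['image'][:,:,::-1]); np.savez(f'pics/{f}.npz',**{k:np.array(v) for k,v in d.items()}); return d
def load(f): return np.load(f'pics/{f}.npz')
def ray(d,u,v):
    T=d['world_from_camera']; r=T[:3,:3]@np.linalg.inv(d['intrinsics'])@[u,v,1]; return T[:3,3],r/np.linalg.norm(r)
def onz(d,u,v,z):
    o,r=ray(d,u,v); return o+r*(z-o[2])/r[2]
def tri(d1,p1,d2,p2):
    o1,a=ray(d1,*p1); o2,b=ray(d2,*p2)
    s=np.linalg.lstsq(np.c_[a,-b],o2-o1,rcond=None)[0]; P,Q=o1+a*s[0],o2+b*s[1]; return (P+Q)/2,np.linalg.norm(P-Q)
def proj(d,X):
    c=np.linalg.inv(d['world_from_camera'])@np.r_[X,1]; p=d['intrinsics']@c[:3]; return p[:2]/p[2]
E
python3 - <<'E'
from h import *
s=readout.observe(); print({k:np.round(v,3) for k,v in s.items()})
a=grab('scene','s0')['image'];b=grab('top','t0')['image'];c=grab('wrist','w0')['image']
for n in('s0','t0','w0'): print(np.round(load(n)['world_from_camera'],2).tolist(), load(n)['intrinsics'][0,0])
m=np.vstack([np.hstack([a,b]),np.hstack([c,c*0])])[:,:,::-1]
cv2.imwrite('pics/m0.png',cv2.resize(m,(800,600),interpolation=cv2.INTER_AREA))
E
```

```text
pics
{'t': np.float64(0.0), 'qpos': array([-1.106,  0.322, -0.07 ,  1.452,  0.023,  1.371, -0.057]), 'joint_vel': array([ 0.002,  0.   , -0.   ,  0.001,  0.001, -0.001, -0.   ]), 'tau': array([ 0.0000e+00, -4.9358e+01, -3.8200e-01, -3.1433e+01,  1.3000e-02,
        1.1000e-02,  0.0000e+00]), 'tcp_pos': array([283.013, 584.58 , 241.233]), 'eef_rot': array([-7.020e-01, -3.062e+00,  3.000e-03]), 'ft_force': array([-0.275,  0.555,  0.449]), 'moment': array([0.043, 0.024, 0.024]), 'grip_width': np.float64(85.495)}
[[0.67, 0.53, -0.51, 1158.03], [0.74, -0.49, 0.46, -542.52], [-0.0, -0.69, -0.72, 1023.21], [0.0, 0.0, 0.0, 1.0]] 474.2649626969628
[[0.01, -1.0, 0.06, 490.24], [-1.0, -0.01, -0.01, -22.56], [0.01, -0.06, -1.0, 1009.52], [0.0, 0.0, 0.0, 1.0]] 373.3204810821468
[[0.44, 0.87, 0.24, 222.33], [0.9, -0.42, -0.12, 614.74], [-0.0, 0.27, -0.96, 373.18], [0.0, 0.0, 0.0, 1.0]] 273.25813049955116
```

View pics/m0.png

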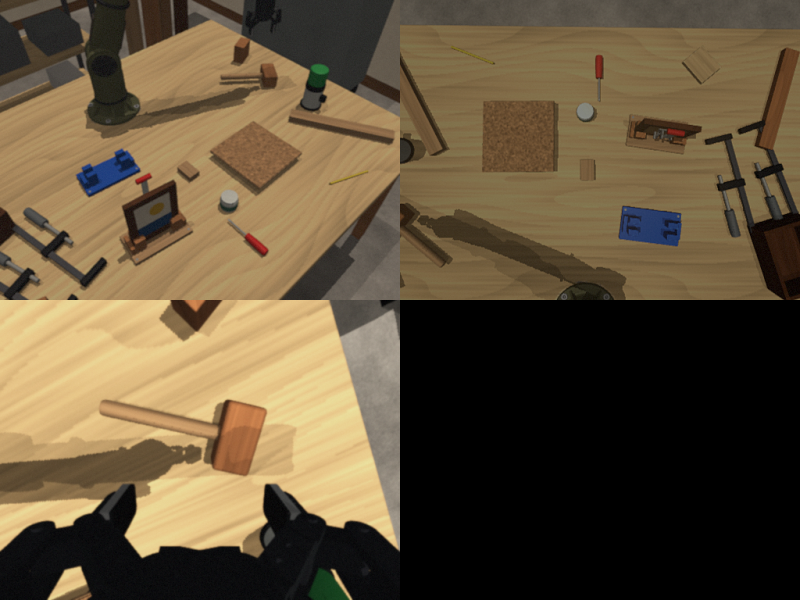

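The wide view shows these (mosaic pixels):
- **Frame:** it stands in the pine rack, scene (150,215) and top (660,132), with the red foot bar at top (677,133).
- **Lookalikes:** the blue rack at top (650,225), the red screwdriver at top (599,65), and another pine block at top (700,65).
- **Other parts:** the riser is at top (520,136), the offcut at (587,170) and the tin at (585,112).

I choose the pine rack with the frame and will check it in a close crop.

```bash
python3 - <<'E'
from h import *
s,t=load('s0')['image'],load('t0')['image']
a=cv2.resize(s[210:350,130:260],None,fx=4,fy=4,interpolation=cv2.INTER_CUBIC)[:, :400*1+120]
b=cv2.resize(t[130:210,280:400],None,fx=3.3,fy=3.3,interpolation=cv2.INTER_CUBIC)
c=np.zeros((600,800,3),np.uint8); a=cv2.resize(s[215:345,145:255],None,fx=3.6,fy=3.6,interpolation=cv2.INTER_CUBIC)
c[:a.shape[0],:a.shape[1]]=a; c[:b.shape[0],400:400+b.shape[1]]=b
cv2.imwrite('pics/c0.png',c[:,:,::-1])
for n,sl in(('s0',(slice(215,345),slice(145,255))),('t0',(slice(130,210),slice(280,400)))):
    im=load(n)['image']; h=cv2.cvtColor(im,cv2.COLOR_RGB2HSV); m=((h[...,0]<6)|(h[...,0]>174))&(h[...,1]>190)&(h[...,2]>110)
    k=np.zeros_like(m); k[sl]=m[sl]; N,l,st,ce=cv2.connectedComponentsWithStats(k.astype(np.uint8))
    for i in range(1,N):
        if st[i,4]>15: print(n,st[i],ce[i])
d=load('t0'); h=cv2.cvtColor(d['image'],cv2.COLOR_RGB2HSV)
# riser plate corners / centre
g=d['image'].astype(int); print(g[175,150],g[175,50], h[175,150],h[215,150])
E
```

```text
s0 [174 223  19  11  80] [182.8875 228.    ]
t0 [343 165  21   9  90] [353.5        168.95555556]
[116  86  55] [46 35 16] [ 15 134 116] [ 16 144  90]
```

View pics/c0.png

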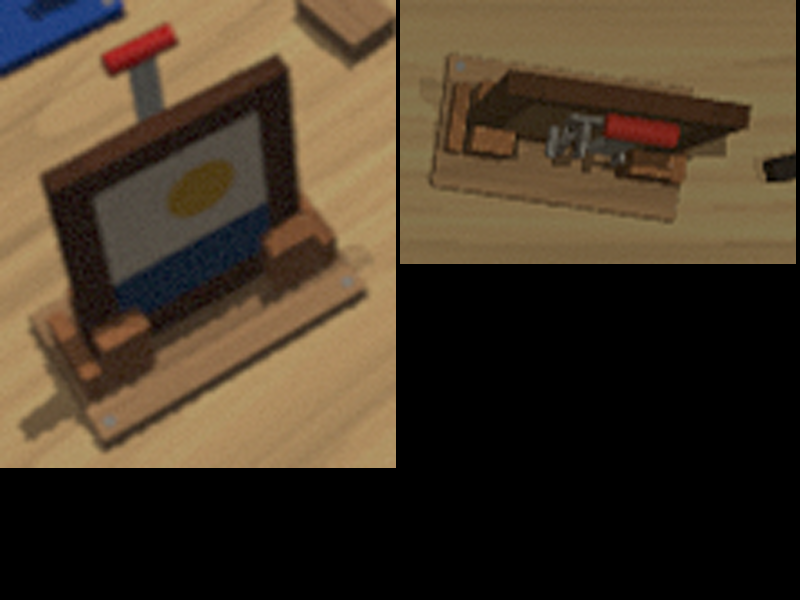

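```bash
python3 - <<'E'
from h import *
S,T=load('s0'),load('t0')
P,e=tri(S,(182.9,228),T,(353.5,169)); print('foot',P.round(1),e.round(1))
for v in((313.9,151.8),(386.1,162.7),(386,168.5)): print('top edge',onz(T,*v,215).round(1))
h=cv2.cvtColor(T['image'],cv2.COLOR_RGB2HSV)
im=T['image']; 
# foot bar direction
k=np.zeros(im.shape[:2],bool); m=((h[...,0]<6)|(h[...,0]>174))&(h[...,1]>190)&(h[...,2]>110); k[155:185,335:370]=m[155:185,335:370]
ys,xs=np.nonzero(k); r=cv2.minAreaRect(np.c_[xs,ys].astype(np.float32)); print(r)
bx=cv2.boxPoints(r); print([onz(T,*p,252).round(1)[:2] for p in bx])
# rack base corners, z=15
for v in((455,55),(433,187),(673,220)): print('rack',onz(T,280+(v[0]-400)/3.3,130+v[1]/3.3,15).round(1))
# riser top corners rough from mosaic (top)
for v in((483,101),(557,101),(557,171.5),(483,171.5)):
  print('riser',onz(T,(v[0]-400)*1.28,v[1]*1.28,45).round(1))
# riser in scene to get height
for v in((255,121),(301,155),(258,188),(210,154)): print('riserS',onz(S,v[0]*1.28,v[1]*1.28,45).round(1))
b=T['image'][110:240,90:260]; c=S['image'][140:260,250:400]
o=np.zeros((600,800,3),np.uint8); b=cv2.resize(b,None,fx=2.3,fy=2.3,interpolation=cv2.INTER_CUBIC); c=cv2.resize(c,None,fx=2.6,fy=2.6,interpolation=cv2.INTER_CUBIC)
o[:b.shape[0],:b.shape[1]]=b; o[:c.shape[0],400:400+c.shape[1]]=c; cv2.imwrite('pics/r0.png',o[:320,:,::-1])
E
```

```text
foot [ 589.2 -238.5  258.6] 0.3
top edge [ 631.3 -166.1  215. ]
top edge [ 609.1 -321.7  215. ]
top edge [ 596.6 -321.2  215. ]
((353.215087890625, 168.85284423828125), (20.39459800720215, 4.914361000061035), 10.61965560913086)
[array([ 589. , -218.4]), array([ 598.9, -220.4]), array([ 591.6, -261.5]), array([ 581.6, -259.5])]
rack [ 680.3 -155.8   15. ]
rack [ 572.  -137.9   15. ]
rack [ 546.9 -332.8   15. ]
riser [715.5 345.4  45. ]
riser [718.   98.7  45. ]
riser [482.7  94.9  45. ]
riser [480.8 337.8  45. ]
riserS [492.2 344.5  45. ]
riserS [726.4 330.4  45. ]
riserS [722.2 104.2  45. ]
riserS [502.4  92.   45. ]
```

View pics/r0.png

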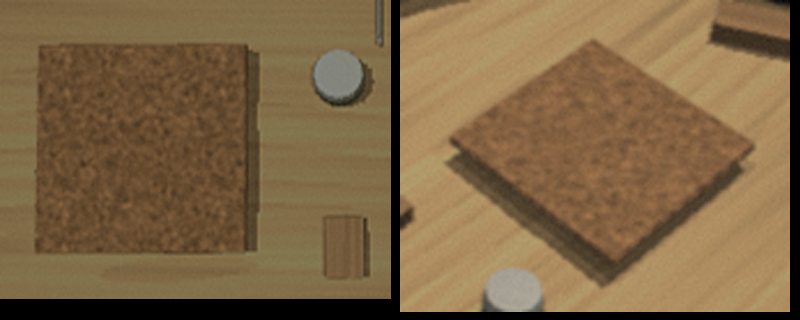

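```bash
cat >> h.py <<'E'
def axes():
    s=readout.observe(); return s,R.from_rotvec(s['eef_rot']).as_matrix()
def go(X,yaw=None):
    "shift in tool axes (mm) to world X; yaw = wanted world angle (deg) of jaw axis"
    s,M=axes(); y=np.degrees(np.arctan2(M[1,1],M[0,1])); print('t',round(float(s['t']),2),'tcp',s['tcp_pos'].round(1),'jaw',round(y,1),'F',s['ft_force'].round(1),'w',round(float(s['grip_width']),1))
    if yaw is not None:
        a=(y-yaw+180)%360-180; print('tool turn deg',round(a,1)); M=M@R.from_euler('z',a,degrees=True).as_matrix()
    print('shift after turn',(M.T@(np.array(X)-s['tcp_pos'])).round(1))
E
python3 - <<'E'
from h import *
S,T=load('s0'),load('t0')
tp=[(40,44),(247,44),(245,252),(36,252)]; sp=[(752,148),(618,266),(451,141),(593,40)]
Q=[]
for a,b in zip(tp,sp):
    P,e=tri(T,(90+a[0]/2.3,110+a[1]/2.3),S,(250+(b[0]-400)/2.6,140+b[1]/2.6)); print(P.round(1),e.round(1)); Q.append(P)
print('riser',np.mean(Q,0).round(1))
go([588,-239,330],81.9)
E
```

```text
[718.2 346.3  33.5] 1.2
[724.1 112.9  30.8] 7.4
[483.7 110.1  28.9] 4.3
[481.8 344.7  35.2] 4.0
riser [602.  228.5  32.1]
t 0.15 tcp [283.  584.7 241.5] jaw 64.2 F [ 0.2 -0.5  1. ] w 85.3
tool turn deg -17.7
shift after turn [-417.9 -772.6  -87.5]
```

```bash
python3 -m handwheel '[[[0,0,0,-0.029,-5.9],[0,0,0,-0.029,-5.9],[0,0,0,-0.0295,-5.9],[0,-0.019,-0.0351,0,0],[0,-0.019,-0.0351,0,0],[0,-0.019,-0.0351,0,0],[0,-0.019,-0.0351,0,0],[0,-0.019,-0.0351,0,0],[0,-0.019,-0.0351,0,0],[0,-0.019,-0.0351,0,0],[0,-0.019,-0.0351,0,0],[0,-0.019,-0.0351,0,0]]]'
python3 -m handwheel '[[[0,-0.019,-0.0351,0,0],[0,-0.019,-0.0351,0,0],[0,-0.019,-0.0351,0,0],[0,-0.019,-0.0351,0,0],[0,-0.019,-0.0351,0,0],[0,-0.019,-0.0351,0,0],[0,-0.019,-0.0351,0,0],[0,-0.019,-0.0351,0,0],[0,-0.019,-0.0351,0,0],[0,-0.019,-0.0351,0,0],[0,-0.019,-0.0351,0,0],[0,-0.019,-0.0351,0,0]]]'
python3 -m handwheel '[[[0,-0.019,-0.0351,0,0],[0,0,0,0,0],[0,0,0,0,0]]]'
python3 - <<'E'
from h import *
go([588,-239,330],81.9)
d=grab('wrist','w1'); cv2.imwrite('pics/w1v.png',d['image'][:,:,::-1])
h=cv2.cvtColor(d['image'],cv2.COLOR_RGB2HSV); m=((h[...,0]<6)|(h[...,0]>174))&(h[...,1]>190)&(h[...,2]>90)
N,l,st,ce=cv2.connectedComponentsWithStats(m.astype(np.uint8))
for i in range(1,N):
    if st[i,4]>60:
        ys,xs=np.nonzero(l==i); r=cv2.minAreaRect(np.c_[xs,ys].astype(np.float32)); bx=cv2.boxPoints(r); print(st[i],r); print([onz(d,*p,256).round(1) for p in bx],onz(d,*r[0],256).round(1))
E
```

```text
t: 1.15
tcp_pos: [408.0, 246.1, 329.7]
eef_rot: [-0.222, -3.134, -0.0]
ft_force: [1.0, 0.3, 0.8]
grip_width: 85.3
t: 2.15
tcp_pos: [574.3, -202.6, 329.8]
eef_rot: [0.222, 3.134, 0.0]
ft_force: [1.4, 0.0, -0.2]
grip_width: 85.5
t: 2.4
tcp_pos: [587.1, -241.4, 328.3]
eef_rot: [-0.231, -3.13, 0.003]
ft_force: [0.2, 1.0, -0.2]
grip_width: 85.1
t 2.4 tcp [ 587.1 -241.4  328.3] jaw 81.6 F [ 0.2  1.  -0.2] w 85.1
tool turn deg -0.3
shift after turn [-0.6  2.5 -1.7]
[233 197  56  19 947] ((260.5, 206.0), (18.0, 55.0), 90.0)
[array([ 577.6, -257.3,  256. ]), array([ 583.8, -214.9,  256. ]), array([ 598.6, -216.6,  256. ]), array([ 592.3, -259.8,  256. ])] [ 588.  -237.1  256. ]
```

View pics/w1v.png

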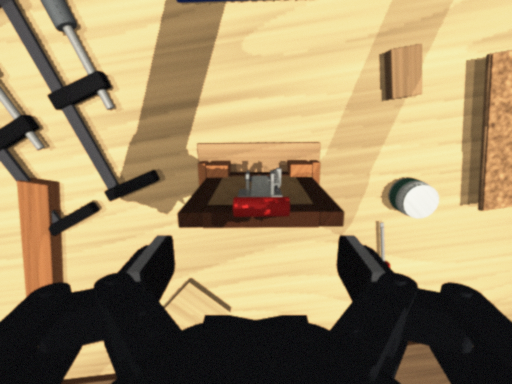

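```bash
python3 - <<'E'
from h import *
d=load('w1')
for p in((179,227),(343,227),(261,227)): print(onz(d,*p,215).round(1))
o,r=ray(d,260.5,206); print(o.round(1),r.round(2))
g=d['image'][195:240,205].astype(int); print([(195+i,tuple(v)) for i,v in enumerate(g) if i%1==0][8:40])
go([588.5,-237.5,244.5],81.6)
E
```

```text
[ 611.2 -319.3  215. ]
[ 634.3 -162.6  215. ]
[ 622.7 -240.9  215. ]
[ 520.6 -231.   460.4] [ 0.31 -0.03 -0.95]
[(203, (np.int64(34), np.int64(22), np.int64(16))), (204, (np.int64(30), np.int64(18), np.int64(12))), (205, (np.int64(28), np.int64(18), np.int64(9))), (206, (np.int64(28), np.int64(15), np.int64(9))), (207, (np.int64(24), np.int64(14), np.int64(8))), (208, (np.int64(32), np.int64(22), np.int64(14))), (209, (np.int64(33), np.int64(18), np.int64(15))), (210, (np.int64(35), np.int64(23), np.int64(18))), (211, (np.int64(39), np.int64(26), np.int64(18))), (212, (np.int64(40), np.int64(24), np.int64(15))), (213, (np.int64(52), np.int64(34), np.int64(23))), (214, (np.int64(54), np.int64(33), np.int64(19))), (215, (np.int64(55), np.int64(34), np.int64(23))), (216, (np.int64(57), np.int64(35), np.int64(23))), (217, (np.int64(53), np.int64(30), np.int64(21))), (218, (np.int64(53), np.int64(28), np.int64(15))), (219, (np.int64(52), np.int64(28), np.int64(16))), (220, (np.int64(56), np.int64(35), np.int64(25))), (221, (np.int64(54), np.int64(32), np.int64(21))), (222, (np.int64(56), np.int64(33), np.int64(22))), (223, (np.int64(55), np.int64(31), np.int64(21))), (224, (np.int64(56), np.int64(34), np.int64(24))), (225, (np.int64(52), np.int64(30), np.int64(20))), (226, (np.int64(65), np.int64(43), np.int64(29))), (227, (np.int64(118), np.int64(90), np.int64(58))), (228, (np.int64(199), np.int64(162), np.int64(108))), (229, (np.int64(239), np.int64(210), np.int64(147))), (230, (np.int64(243), np.int64(219), np.int64(155))), (231, (np.int64(244), np.int64(221), np.int64(158))), (232, (np.int64(244), np.int64(221), np.int64(157))), (233, (np.int64(243), np.int64(217), np.int64(153))), (234, (np.int64(241), np.int64(216), np.int64(149)))]
t 2.45 tcp [ 587.5 -239.   328.9] jaw 81.8 F [-0.2  0.2 -0.5] w 85.4
tool turn deg 0.2
shift after turn [-0.9  1.6 84.4]
```

```bash
python3 -m handwheel '[[[0,-0.001,0.002,0.03,0],[0,0,0,0.03,0],[0,0,0,0.0245,0],[0,0,0,0,0],[0.2,0,0,0,0],[0.5,0,0,0,0],[1,0,0,0,0],[1,0,0,0,0],[1,0,0,0,0],[1,0,0,0,0]]]'
python3 - <<'E'
from h import *
go([588.5,-237.5,244.5],81.6)
a=[0]+list(np.arange(.1,2.21,.1)); p=102.5*np.c_[np.sin(a),1-np.cos(a)]; print(np.diff(p,axis=0).round(1).tolist())
E
```

```text
t: 3.28
tcp_pos: [589.9, -237.6, 247.8]
eef_rot: [0.223, 3.13, -0.001]
ft_force: [-0.9, -1.2, 6.5]
grip_width: 42.8
t 3.28 tcp [ 589.9 -237.6  247.8] jaw 81.8 F [-0.9 -1.2  6.5] w 42.8
tool turn deg 0.2
shift after turn [ 1.4 -0.1  3.3]
[[10.2, 0.5], [10.1, 1.5], [9.9, 2.5], [9.6, 3.5], [9.2, 4.5], [8.7, 5.4], [8.2, 6.2], [7.5, 7.0], [6.8, 7.7], [6.0, 8.3], [5.1, 8.9], [4.2, 9.4], [3.2, 9.7], [2.2, 10.0], [1.2, 10.2], [0.2, 10.2], [-0.8, 10.2], [-1.8, 10.1], [-2.8, 9.8], [-3.8, 9.5], [-4.7, 9.1], [-5.6, 8.6]]
```

```bash
python3 -m handwheel '[[[1,0.0102,0.0005,0,0]]]' >/dev/null 2>&1 & sleep 0; wait; python3 - <<'E'
from h import *
go([588.5,-237.5,244.5],81.6)
E
```

```text
t 3.37 tcp [ 581.3 -235.6  247.2] jaw 81.9 F [ 3.2 -2.  -2.6] w 42.6
tool turn deg 0.3
shift after turn [-7.3 -0.8  2.7]
```

```bash
python3 -m handwheel '[[[1,0.0101,-0.0005,0.002,0],[1,0.0099,0,0.0025,0],[1,0.0096,0,0.0035,0],[1,0.0092,0,0.0045,0],[1,0.0087,0,0.0054,0]]]'
python3 -m handwheel '[[[1,0.0082,0,0.0062,0],[1,0.0075,0,0.007,0],[1,0.0068,0,0.0077,0],[1,0.006,0,0.0083,0]]]'
```

```text
t: 3.78
tcp_pos: [536.6, -229.9, 234.4]
eef_rot: [0.221, 3.119, -0.002]
ft_force: [-1.1, 1.2, 23.9]
grip_width: 42.6
t: 4.12
tcp_pos: [505.2, -225.9, 203.6]
eef_rot: [0.224, 3.126, 0.0]
ft_force: [-7.3, -0.7, 18.2]
grip_width: 43.0
```

```bash
python3 -m handwheel '[[[1,0.0051,0,0.0075,0],[1,0.0042,0,0.009,0],[1,0.0032,0,0.0097,0]]]'
python3 -m handwheel '[[[1,0.0022,0,0.010,0],[1,0.0012,0,0.0102,0],[1,0.0002,0,0.0102,0]]]'
```

```text
t: 4.37
tcp_pos: [492.3, -224.1, 175.2]
eef_rot: [0.224, 3.129, -0.0]
ft_force: [-6.0, -0.7, 11.6]
grip_width: 42.2
t: 4.62
tcp_pos: [488.8, -223.6, 143.6]
eef_rot: [0.224, 3.129, -0.001]
ft_force: [-1.1, -0.4, 6.9]
grip_width: 43.0
```

```bash
python3 -m handwheel '[[[1,-0.0008,0,0.0102,0],[1,-0.0018,0,0.0101,0],[1,-0.0028,0,0.0098,0]]]'
python3 -m handwheel '[[[1,-0.0038,0,0.0095,0],[1,-0.0047,0,0.0091,0],[1,0,0,0,0]]]'
```

```text
t: 4.87
tcp_pos: [494.5, -224.5, 113.1]
eef_rot: [0.225, 3.129, -0.002]
ft_force: [-2.3, -1.3, 6.7]
grip_width: 42.5
t: 5.12
tcp_pos: [502.2, -225.2, 92.3]
eef_rot: [0.224, 3.133, -0.002]
ft_force: [-0.3, -2.0, 2.6]
grip_width: 42.7
```

```bash
python3 -m handwheel '[[[0.5,0,0,0,0],[0,0,0,0,0],[0,0,0,0,0],[0,0,0,0,0],[0,0.02,0,0,0],[0,0.02,0,0,0],[0,0.005,0,-0.03,0],[0,0,0,-0.04,0],[0,0,0,-0.04,0],[0,0,0,-0.04,0],[0,0,0,-0.04,0],[0,0,0,-0.04,0]]]'
python3 -m handwheel '[[[0,-0.02,0,-0.03,0],[0,-0.03,0,-0.002,0],[0,-0.03,0,0,0],[0,0,0,0,0]]]'
python3 - <<'E'
from h import *
go([614.8,-239.7,330],-8.2)
d=grab('wrist','w2');t=grab('top','t2');s=grab('scene','s2')
c=np.zeros((600,800,3),np.uint8); a=cv2.resize(d['image'][60:260,130:390],None,fx=1.9,fy=1.9); b=cv2.resize(t['image'][130:210,280:400],None,fx=2.5,fy=2.5,interpolation=cv2.INTER_CUBIC); e=cv2.resize(s['image'][205:345,130:260],None,fx=2,fy=2)
c[:a.shape[0],:a.shape[1]]=a; c[:200,500:800]=b; c[220:500,500:760]=e; cv2.imwrite('pics/m2.png',c[:510,:,::-1])
E
```

```text
t: 6.12
tcp_pos: [456.3, -217.1, 325.0]
eef_rot: [0.221, 3.133, 0.002]
ft_force: [0.4, 0.2, -0.8]
grip_width: 85.6
t: 6.45
tcp_pos: [541.0, -226.6, 352.8]
eef_rot: [-0.215, -3.133, 0.002]
ft_force: [0.0, 2.4, -1.0]
grip_width: 85.5
t 6.45 tcp [ 541.  -226.6  352.8] jaw 82.2 F [ 0.   2.4 -1. ] w 85.5
tool turn deg 90.4
shift after turn [-2.4 75.  22.7]
```

View pics/m2.png

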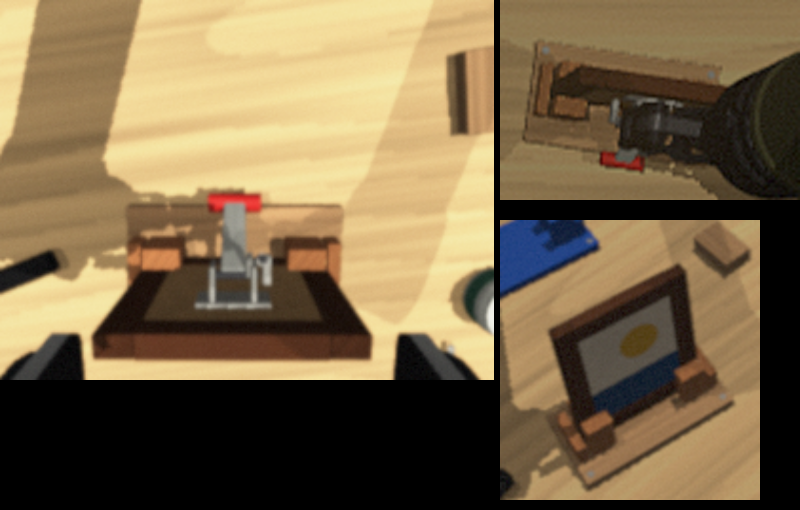

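```bash
python3 - <<'E'
from h import *
d=load('w2')
h=cv2.cvtColor(d['image'],cv2.COLOR_RGB2HSV); m=((h[...,0]<6)|(h[...,0]>174))&(h[...,1]>190)&(h[...,2]>90)
k=np.zeros_like(m); k[140:200,200:300]=m[140:200,200:300]; ys,xs=np.nonzero(k); r=cv2.minAreaRect(np.c_[xs,ys].astype(np.float32)); print(r)
for z in(55,60): print(onz(d,*r[0],z).round(1))
for p in((130+95/1.9,60+357/1.9),(130+371/1.9,60+357/1.9),(130+95/1.9,60+333/1.9),(130+371/1.9,60+333/1.9)): print(onz(d,*p,215).round(1))
for th in(2.0,2.2,2.5,2.6,2.68,2.76):
    print(th,proj(d,[*(np.array([614.8,-239.7])-(26+102.5*np.sin(th))*np.array([.99,-.141])),150+102.5*np.cos(th)]).round(1))
E
```

```text
((253.0, 166.0), (8.0, 26.0), 90.0)
[ 548.9 -231.3   55. ]
[ 548.  -231.2   60. ]
[ 599.4 -316.9  215. ]
[ 620.7 -160.6  215. ]
[ 584.8 -313.8  215. ]
[ 605.8 -159.6  215. ]
2.0 [253.5 134.2]
2.2 [253.6 140.8]
2.5 [253.6 153.9]
2.6 [253.6 158.9]
2.68 [253.6 163.1]
2.76 [253.6 167.4]
```

```bash
python3 -m handwheel '[[[0,0,0,0,7],[0,0,0,0,7],[0,0,0,0,7],[0,0,0,0,7],[0,0,0,0,7],[0,0,0,0,7],[0,0,0,0,7],[0,0,0,0,7],[0,0,0,0,7],[0,0,0,0,7],[0,0,0,0,7],[0,0,0,0,7]]]'
python3 -m handwheel '[[[0,0,0,0,6.3],[0,-0.002,0.024,0,0],[0,0,0.024,0,0],[0,0,0.024,0,0],[0,0,0,0,0],[0,0,0,0,0]]]'
python3 - <<'E'
from h import *
go([612,-239.5,197],-8.1)
E
```

```text
t: 7.6
tcp_pos: [534.7, -229.3, 355.5]
eef_rot: [-2.269, -2.171, -0.003]
ft_force: [-0.3, 0.2, -0.7]
grip_width: 85.3
t: 8.1
tcp_pos: [606.5, -241.6, 354.5]
eef_rot: [-2.378, -2.051, 0.002]
ft_force: [0.1, -0.3, -0.2]
grip_width: 85.3
t 8.1 tcp [ 606.5 -241.6  354.5] jaw -8.4 F [ 0.1 -0.3 -0.2] w 85.3
tool turn deg -0.3
shift after turn [  2.9   5.4 157.5]
```

```bash
python3 -m handwheel '[[[0,0.003,0.0055,0.02,0],[0,0,0,0.035,0],[0,0,0,0.035,0],[0,0,0,0.025,0],[0,0,0,0.02,0],[0,0,0,0.015,0],[0,0,0,0.008,0],[0,0,0,0,0]]]'
python3 -m handwheel '[[[0.4,0,0,0,0],[0.6,0,0,0,0],[0.8,0,0,0,0],[1,0,0,0,0],[1,0,0,0,0],[1,0,0,0,0],[1,0,0,0,0]]]'
```

```text
t: 8.77
tcp_pos: [611.0, -239.0, 196.1]
eef_rot: [-2.377, -2.049, 0.0]
ft_force: [0.4, -0.2, 1.5]
grip_width: 85.3
t: 9.35
tcp_pos: [613.6, -239.5, 197.5]
eef_rot: [2.378, 2.052, 0.001]
ft_force: [-0.0, 1.0, 3.1]
grip_width: 15.2
```

```bash
python3 -m handwheel '[[[1,0,0,-0.005,0],[1,0,0,-0.01,0],[1,0,0,-0.01,0]]]'
python3 -m handwheel '[[[1,0,0,-0.02,0],[1,0,0,-0.025,0],[1,0,0,-0.025,0],[1,0,0,-0.025,0],[1,0,0,-0.02,0],[1,0,0,0,0]]]'
python3 - <<'E'
from h import *
go([602+38,228,337],0)
d=grab('wrist','w3');t=grab('top','t3');s=grab('scene','s3')
b=cv2.resize(t['image'][100:240,280:420],None,fx=2.5,fy=2.5,interpolation=cv2.INTER_CUBIC); e=cv2.resize(s['image'][150:345,110:280],None,fx=2,fy=2)
c=np.zeros((400,800,3),np.uint8); c[:350,:350]=b; c[:390,400:740]=e; cv2.imwrite('pics/m3.png',c[:,:,::-1])
E
```

```text
t: 9.6
tcp_pos: [612.6, -238.6, 221.1]
eef_rot: [-2.376, -2.051, 0.002]
ft_force: [1.2, 0.3, -6.9]
grip_width: 15.1
t: 10.1
tcp_pos: [613.9, -240.9, 342.3]
eef_rot: [2.375, 2.047, 0.005]
ft_force: [0.7, 0.1, -5.3]
grip_width: 15.2
t 10.1 tcp [ 613.9 -240.9  342.3] jaw -8.5 F [ 0.7  0.1 -5.3] w 15.2
tool turn deg -8.5
shift after turn [468.9  26.1   4.2]
```

View pics/m3.png

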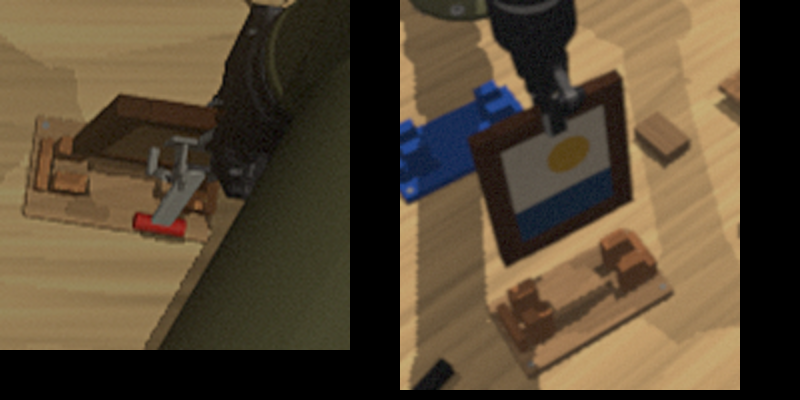

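```bash
python3 -m handwheel '[[[1,0.01,0,0,-4.2],[1,0.02,0,0,-4.3],[1,0.03,0.002,0,0],[1,0.035,0.002,0,0],[1,0.035,0.002,0,0],[1,0.035,0.002,0,0],[1,0.035,0.002,0,0],[1,0.035,0.002,0,0],[1,0.035,0.002,0,0],[1,0.035,0.002,0,0],[1,0.035,0.002,0,0],[1,0.035,0.002,0,0]]]'
python3 -m handwheel '[[[1,0.035,0.002,0,0],[1,0.03,0.002,0,0],[1,0.02,0.002,0,0],[1,0.01,0.002,0,0],[1,0,0,0,0]]]'
python3 - <<'E'
from h import *
d=load('t3'); h=cv2.cvtColor(d['image'],cv2.COLOR_RGB2HSV); m=((h[...,0]<6)|(h[...,0]>174))&(h[...,1]>190)&(h[...,2]>90); k=np.zeros_like(m); k[170:210,320:370]=m[170:210,320:370]
ys,xs=np.nonzero(k); r=cv2.minAreaRect(np.c_[xs,ys].astype(np.float32)); print('top foot',r[0])
for th in(2.5,2.6,2.68,2.76): print(th,proj(d,[*(np.array([613.9,-240.9])-(26+102.5*np.sin(th))*np.array([.99,-.145])),160+135+102.5*np.cos(th)]).round(1))
go([640,228,265],0)
E
```

```text
t: 11.25
tcp_pos: [634.2, 137.1, 334.3]
eef_rot: [-2.218, -2.221, 0.006]
ft_force: [1.6, 0.1, -7.0]
grip_width: 15.4
t: 11.67
tcp_pos: [642.8, 233.4, 334.7]
eef_rot: [-2.215, -2.226, 0.004]
ft_force: [-0.6, 0.2, -7.1]
grip_width: 15.2
top foot (343.43243408203125, 189.40542602539062)
2.5 [342.8 200.3]
2.6 [342.7 196.5]
2.68 [342.7 193.4]
2.76 [342.8 190.1]
t 11.67 tcp [642.8 233.4 334.7] jaw 0.3 F [-0.6  0.2 -7.1] w 15.2
tool turn deg 0.3
shift after turn [-5.3 -2.6 69.7]
```

```bash
python3 -m handwheel '[[[1,-0.003,-0.002,0.015,0],[1,-0.002,0,0.02,0],[1,0,0,0.02,0],[1,0,0,0.01,0],[1,0,0,0.005,0],[1,0,0,0,0],[1,0,0,0,0]]]'
python3 - <<'E'
from h import *
go([640,228,240],0)
d=grab('wrist','w4');t=grab('top','t4');s=grab('scene','s4')
b=cv2.resize(t['image'][90:240,90:270],None,fx=2.2,fy=2.2,interpolation=cv2.INTER_CUBIC); e=cv2.resize(s['image'][70:260,220:410],None,fx=2,fy=2)
c=np.zeros((400,800,3),np.uint8); c[:330,:396]=b; c[:380,400:780]=e; cv2.imwrite('pics/m4.png',c[:,:,::-1])
E
```

```text
t: 12.25
tcp_pos: [642.0, 224.5, 267.8]
eef_rot: [2.221, 2.221, 0.001]
ft_force: [-0.3, 0.3, -5.1]
grip_width: 15.2
t 12.25 tcp [642.  224.5 267.8] jaw 0.0 F [-0.3  0.3 -5.1] w 15.2
tool turn deg 0.0
shift after turn [ 3.5 -2.  27.8]
```

View pics/m4.png

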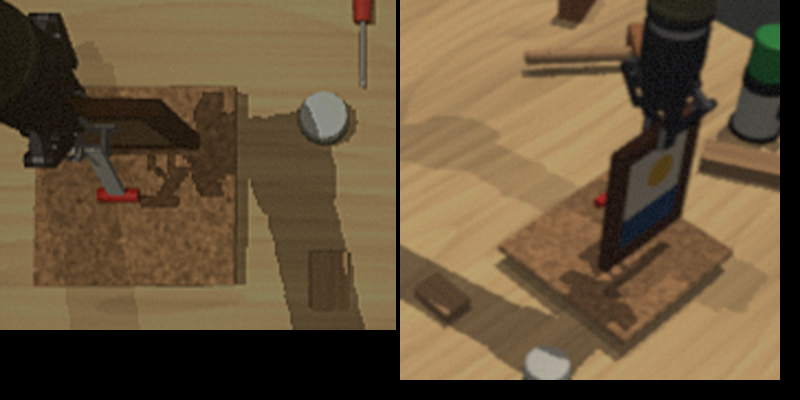

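```bash
python3 -m handwheel '[[[1,0,0,0.006,0],[1,0,0,0.006,0],[1,0,0,0.006,0],[1,0,0,0.002,0],[1,0,0,0,0]]]'
python3 -m handwheel '[[[1,0,0,0.0025,0],[1,0,0,0.0025,0],[1,0,0,0,0]]]'
python3 -m handwheel '[[[1,0,0,0.002,0],[1,0,0,0.002,0],[1,0,0,0,0]]]'
```

```text
t: 12.82
tcp_pos: [640.8, 225.4, 245.5]
eef_rot: [-2.219, -2.222, 0.003]
ft_force: [-0.0, -0.2, -7.2]
grip_width: 15.3
t: 13.07
tcp_pos: [641.3, 225.4, 241.5]
eef_rot: [-2.22, -2.223, 0.001]
ft_force: [-0.3, -0.3, -6.9]
grip_width: 14.8
t: 13.32
tcp_pos: [641.3, 225.4, 237.5]
eef_rot: [-2.22, -2.223, 0.001]
ft_force: [0.2, -0.1, -7.8]
grip_width: 15.1
```

```bash
cat > ok.py <<'E'
from h import *
import sys
s=readout.observe(); f=s['ft_force'][2]; print(round(float(s['tcp_pos'][2]),1),round(float(f),1)); sys.exit(f>-4)
E
python3 -m handwheel '[[[1,0,0,0.0015,0],[1,0,0,0.0015,0]]]' >/dev/null && python3 ok.py && 
python3 -m handwheel '[[[1,0,0,0.0015,0],[1,0,0,0.0015,0]]]' >/dev/null && python3 ok.py && 
python3 -m handwheel '[[[1,0,0,0.0015,0],[1,0,0,0.0015,0]]]' >/dev/null && python3 ok.py && 
python3 -m handwheel '[[[1,0,0,0.0015,0],[1,0,0,0.0015,0]]]' >/dev/null && python3 ok.py && 
python3 -m handwheel '[[[1,0,0,0.0015,0],[1,0,0,0.0015,0]]]' >/dev/null && python3 ok.py && 
python3 -m handwheel '[[[1,0,0,0.0015,0],[1,0,0,0.0015,0]]]' >/dev/null && python3 ok.py && 
python3 -m handwheel '[[[1,0,0,0.0015,0],[1,0,0,0.0015,0]]]' >/dev/null && python3 ok.py
```

```text
235.0 -6.0False
```

```bash
sed -i 's/sys.exit(f>-4)/sys.exit(int(f>-3.5))/' ok.py
python3 -m handwheel '[[[1,0,0,0.0015,0],[1,0,0,0.0015,0]]]' >/dev/null && python3 ok.py && 
python3 -m handwheel '[[[1,0,0,0.0015,0],[1,0,0,0.0015,0]]]' >/dev/null && python3 ok.py && 
python3 -m handwheel '[[[1,0,0,0.0015,0],[1,0,0,0.0015,0]]]' >/dev/null && python3 ok.py && 
python3 -m handwheel '[[[1,0,0,0.0015,0],[1,0,0,0.0015,0]]]' >/dev/null && python3 ok.py && 
python3 -m handwheel '[[[1,0,0,0.0015,0],[1,0,0,0.0015,0]]]' >/dev/null && python3 ok.py && 
python3 -m handwheel '[[[1,0,0,0.0015,0],[1,0,0,0.0015,0]]]' >/dev/null && python3 ok.py && 
python3 -m handwheel '[[[1,0,0,0.0015,0],[1,0,0,0.0015,0]]]' >/dev/null && python3 ok.py
```

```text
231.8 -7.1
228.8 -7.1
225.8 -7.9
222.8 -7.0
220.2 -2.2
```

```bash
python3 -m handwheel '[[[1,0,0,0,0],[1,0,0,0,0]]]'; python3 -m handwheel '[[[1,0,0,0.0005,0],[1,0,0,0,0]]]'
```

```text
t: 14.48
tcp_pos: [641.6, 225.5, 220.2]
eef_rot: [2.22, 2.223, 0.001]
ft_force: [-0.3, -0.1, -5.5]
grip_width: 14.9
t: 14.65
tcp_pos: [641.7, 225.5, 220.1]
eef_rot: [2.22, 2.223, 0.002]
ft_force: [0.1, 0.3, -2.6]
grip_width: 15.0
```

```bash
python3 -m handwheel '[[[1,0,0,0.0005,0],[1,0,0,0,0],[1,0,0,0,0]]]'; python3 -m handwheel '[[[1,0,0,0.0005,0],[1,0,0,0,0],[1,0,0,0,0]]]'
```

```text
t: 14.9
tcp_pos: [641.9, 225.5, 220.1]
eef_rot: [2.22, 2.223, 0.003]
ft_force: [-1.6, 0.0, 1.8]
grip_width: 15.0
t: 15.15
tcp_pos: [642.0, 225.5, 220.1]
eef_rot: [2.22, 2.222, 0.003]
ft_force: [-1.0, 0.2, 5.1]
grip_width: 15.2
```

```bash
python3 -m handwheel '[[[0.82,0,0,0,0],[0.78,0,0,0,0],[0.76,0,0,0,0],[0.76,0,0,0,0],[0.76,0,0,0,0]]]'; python3 -m handwheel '[[[0.75,0,0,-0.003,0],[0.75,0,0,-0.003,0],[0.75,0,0,0,0]]]'
```

```text
t: 15.57
tcp_pos: [641.5, 225.4, 218.2]
eef_rot: [2.22, 2.223, -0.0]
ft_force: [0.4, 0.2, -0.4]
grip_width: 20.4
t: 15.82
tcp_pos: [641.9, 225.5, 225.3]
eef_rot: [2.22, 2.222, 0.002]
ft_force: [0.2, 0.6, -0.1]
grip_width: 21.5
```

```bash
python3 -m handwheel '[[[0.74,0,-0.004,0,0],[0.73,0,-0.004,0,0],[0.72,0,-0.004,0.0004,0],[0.71,0,-0.004,0.0003,0],[0.70,0,-0.004,0.0003,0],[0.70,0,-0.004,0.0004,0],[0.69,0,0,0,0],[0.69,0,0,0,0]]]'
python3 - <<'E'
from h import *
go([550,225.5,205],0)
t=grab('top','t5');s=grab('scene','s5')
b=cv2.resize(t['image'][90:240,90:270],None,fx=2.2,fy=2.2,interpolation=cv2.INTER_CUBIC); e=cv2.resize(s['image'][70:260,220:410],None,fx=2,fy=2)
c=np.zeros((400,800,3),np.uint8); c[:330,:396]=b; c[:380,400:780]=e; cv2.imwrite('pics/m5.png',c[:,:,::-1])
E
```

```text
t: 16.48
tcp_pos: [617.1, 225.6, 223.1]
eef_rot: [-2.219, -2.223, -0.0]
ft_force: [0.2, -0.8, -0.1]
grip_width: 26.4
t 16.48 tcp [617.1 225.6 223.1] jaw 0.1 F [ 0.2 -0.8 -0.1] w 26.4
tool turn deg 0.1
shift after turn [ -0.1 -67.1  18.1]
```

View pics/m5.png

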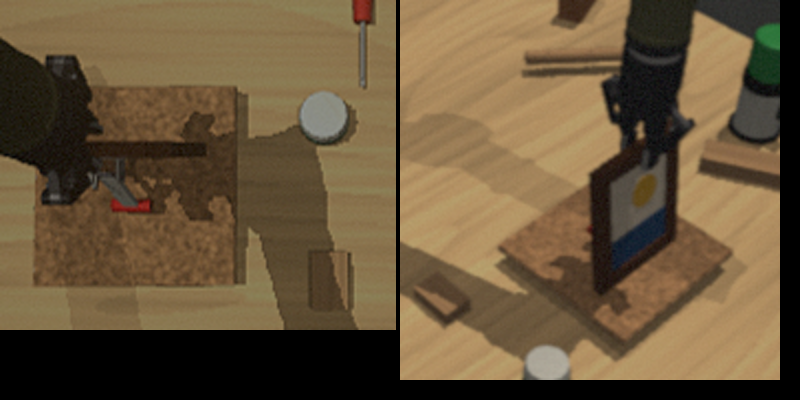

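```bash
python3 -m handwheel '[[[0.68,0,-0.004,0.0006,0],[0.68,0,-0.004,0.0006,0],[0.67,0,-0.004,0.0006,0],[0.67,0,-0.004,0.0008,0],[0.66,0,-0.004,0.0009,0],[0.66,0,-0.004,0.0009,0],[0.66,0,-0.004,0.001,0],[0.66,0,0,0,0]]]'
python3 -m handwheel '[[[0.65,0,-0.004,0.001,0],[0.65,0,-0.004,0.001,0],[0.65,0,-0.004,0.0012,0],[0.64,0,-0.004,0.0013,0],[0.64,0,-0.004,0.0014,0],[0.63,0,-0.004,0.0015,0],[0.62,0,0,0,0],[0.62,0,0,0,0]]]'
python3 - <<'E'
from h import *
go([550,225.5,205],0)
t=grab('top','t6');s=grab('scene','s6')
b=cv2.resize(t['image'][90:240,90:270],None,fx=2.2,fy=2.2,interpolation=cv2.INTER_CUBIC); e=cv2.resize(s['image'][70:260,220:410],None,fx=2,fy=2)
c=np.zeros((400,800,3),np.uint8); c[:330,:396]=b; c[:380,400:780]=e; cv2.imwrite('pics/m6.png',c[:,:,::-1])
E
```

```text
t: 17.25
tcp_pos: [588.4, 225.5, 217.4]
eef_rot: [-2.219, -2.223, 0.001]
ft_force: [-1.7, -0.9, 0.1]
grip_width: 29.1
t: 17.92
tcp_pos: [565.1, 225.4, 210.2]
eef_rot: [-2.219, -2.223, 0.0]
ft_force: [-1.2, -1.0, -0.6]
grip_width: 32.2
t 17.92 tcp [565.1 225.4 210.2] jaw 0.1 F [-1.2 -1.  -0.6] w 32.2
tool turn deg 0.1
shift after turn [  0.1 -15.1   5.2]
```

View pics/m6.png

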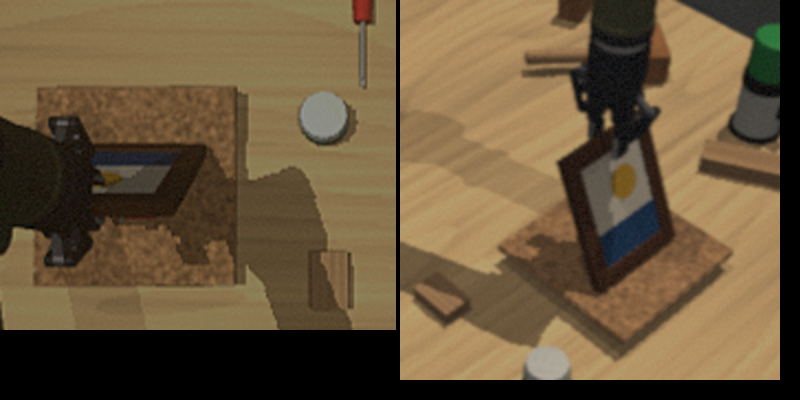

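```bash
python3 -m handwheel '[[[0.62,0,-0.004,0.0016,0],[0.61,0,-0.004,0.0017,0],[0.61,0,-0.004,0.0018,0],[0.6,0,0,0,0]]]'; python3 -m handwheel '[[[0.59,0,-0.003,0.001,0],[0.59,0,-0.003,0.001,0],[0.58,0,-0.003,0.001,0],[0.58,0,0,0,0]]]';  python3 -m handwheel '[[[0.55,0,-0.002,0,0],[0.53,0,-0.002,0,0],[0.53,0,0,0,0],[0.53,0,0,0,0]]]'
python3 - <<'E'
from h import *
go([550,225.5,205],0)
t=grab('top','t7');s=grab('scene','s7')
b=cv2.resize(t['image'][90:240,90:270],None,fx=2.2,fy=2.2,interpolation=cv2.INTER_CUBIC); e=cv2.resize(s['image'][70:260,220:410],None,fx=2,fy=2)
c=np.zeros((400,800,3),np.uint8); c[:330,:396]=b; c[:380,400:780]=e; cv2.imwrite('pics/m7.png',c[:,:,::-1])
E
```

```text
t: 18.35
tcp_pos: [552.8, 225.4, 204.9]
eef_rot: [-2.219, -2.223, -0.0]
ft_force: [0.1, -0.3, -0.6]
grip_width: 34.1
t: 18.68
tcp_pos: [544.2, 225.4, 202.4]
eef_rot: [-2.22, -2.223, -0.001]
ft_force: [1.3, -0.3, 1.2]
grip_width: 35.9
t: 19.02
tcp_pos: [540.4, 225.3, 202.1]
eef_rot: [-2.22, -2.223, -0.0]
ft_force: [1.1, 0.0, -0.3]
grip_width: 40.1
t 19.02 tcp [540.4 225.3 202.1] jaw 0.1 F [ 1.1  0.  -0.3] w 40.1
tool turn deg 0.1
shift after turn [ 0.2  9.6 -2.9]
```

View pics/m7.png

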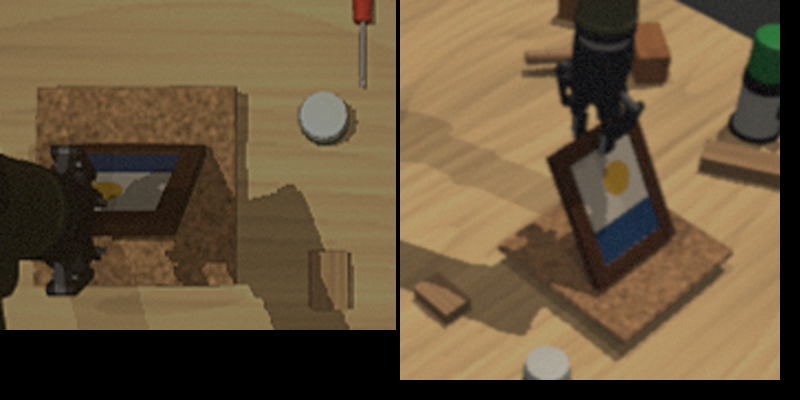

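```bash
python3 -m handwheel '[[[0.52,0,0.003,-0.002,0],[0.48,0,0.002,-0.002,0],[0.45,0,0,-0.003,0],[0.45,0,0,0,0]]]'; python3 -m handwheel '[[[0.45,0,0,-0.008,0],[0.4,0,0,-0.02,0],[0.4,0,0,-0.03,0],[0.3,0,0,-0.03,0],[0,0,0,-0.03,0],[0,0,-0.04,-0.01,0],[0,0,-0.04,0,0],[0,-0.03,-0.03,0,0],[0,-0.04,0,0,0],[0,-0.04,0,0,0],[0,-0.04,0,0,0],[0,0,0,0,0]]]'
python3 - <<'E'
from h import *
go([550,225.5,205],0)
w=grab('wrist','w8');t=grab('top','t8');s=grab('scene','s8')
b=cv2.resize(t['image'][90:240,90:270],None,fx=2.2,fy=2.2,interpolation=cv2.INTER_CUBIC); e=cv2.resize(s['image'][100:260,220:410],None,fx=2,fy=2)
c=np.zeros((600,800,3),np.uint8); c[:330,:396]=b; c[:320,400:780]=e; q=cv2.resize(w['image'],(360,270)); c[330:600,:360]=q; cv2.imwrite('pics/m8.png',c[:,:,::-1])
E
```

```text
t: 19.45
tcp_pos: [545.8, 225.4, 209.8]
eef_rot: [2.22, 2.223, 0.001]
ft_force: [1.4, 0.4, -0.1]
grip_width: 46.8
t: 20.45
tcp_pos: [436.8, 66.8, 338.4]
eef_rot: [-2.233, -2.21, -0.003]
ft_force: [0.5, -1.1, 0.1]
grip_width: 85.2
t 20.45 tcp [436.8  66.8 338.4] jaw -0.6 F [ 0.5 -1.1  0.1] w 85.2
tool turn deg -0.6
shift after turn [158.5 113.1 133.8]
```

View pics/m8.png

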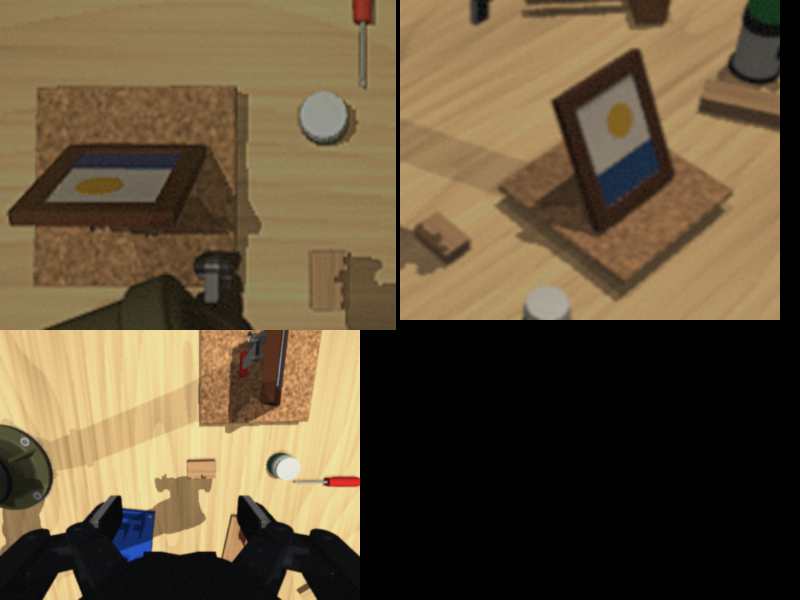

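```bash
python3 - <<'E'
from h import *
t,s=load('t8'),load('s8')
T=lambda a:(90+a[0]/2.2,90+a[1]/2.2)
# predicted corners at lean phi, pivot at rear lower edge, plate z
for phi in(.3,.4,.5,.6):
    for piv in(633.5,):
        c,n=np.cos(phi),np.sin(phi); f=lambda x,y,z:np.array([piv+(x+8)*c-z*n,225.5+y,37.5+(x+8)*n+z*c])
        o=[]
        for P in((8,80,0),(8,80,200),(-8,80,200),(8,-80,200),(-8,-80,200)):
            p,q=proj(t,f(*P)),proj(s,f(*P)); o.append((((p-90)*2.2).round().astype(int).tolist(),((q-[220,100])*2+[400,0]).round().astype(int).tolist()))
        print(phi,o)
w=load('w8'); W=cv2.resize(w['image'][0:110,250:480],None,fx=3.4,fy=3.4,interpolation=cv2.INTER_CUBIC); cv2.imwrite('pics/w8c.png',W[:,:,::-1])
h=cv2.cvtColor(w['image'],cv2.COLOR_RGB2HSV); m=((h[...,0]<6)|(h[...,0]>174))&(h[...,1]>190)&(h[...,2]>90)
N,l,st,ce=cv2.connectedComponentsWithStats(m.astype(np.uint8))
for i in range(1,N):
    if st[i,4]>20: print(st[i],onz(w,*ce[i],45.5).round(1))
E
```

```text
0.3 [([69, 143], [676, 177]), ([-1, 171], [663, 53]), ([1, 188], [653, 51]), ([168, 173], [579, 108]), ([169, 189], [570, 105])]
0.4 [([68, 143], [676, 176]), ([1, 192], [651, 50]), ([3, 208], [642, 48]), ([169, 194], [568, 103]), ([170, 210], [559, 101])]
0.5 [([68, 144], [675, 176]), ([3, 212], [639, 48]), ([6, 228], [631, 47]), ([170, 214], [557, 101]), ([172, 229], [549, 100])]
0.6 [([67, 144], [675, 175]), ([6, 232], [629, 47]), ([10, 246], [621, 48]), ([172, 233], [546, 99]), ([173, 247], [539, 99])]
[342  31   9  14  58] [564.6 242.3  45.5]
[342  54   9  11  66] [567.9 211.6  45.5]
[466 210  46  12 525] [823.1 -26.7  45.5]
```

View pics/w8c.png

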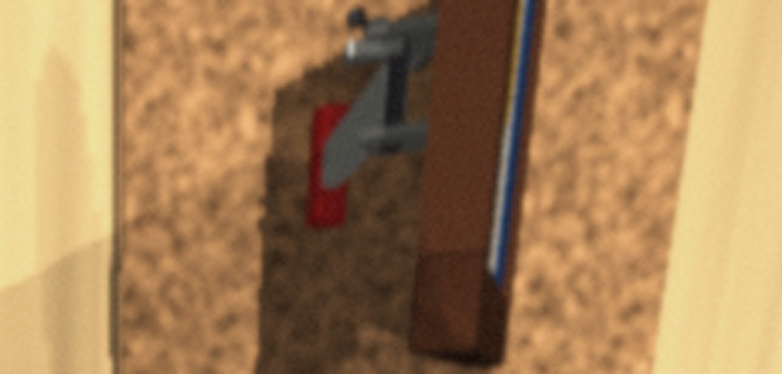

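```bash
python3 -m handwheel '[[[0,0,0,0,0],[0,0,0,0,0],[0,0,0,0,0],[0,0,0,0,0],[0,0,0,0,0],[0,0,0,0,0]]]'
python3 - <<'E'
from h import *
t=grab('top','t9'); s=grab('scene','s9'); a=load('t8'); t0=load('t0'); s0=load('s0')
print('change t8-t9 frame area',np.abs(t['image'][145:200,90:185].astype(int)-a['image'][145:200,90:185]).mean().round(2), np.abs(s['image'][110:225,270:350].astype(int)-load('s8')['image'][110:225,270:350]).mean().round(2))
g=t['image'].astype(int).sum(2)
for c in(105,115,125,135,145,155,160): print(c,[(r,g[r,c-2:c+3].mean().astype(int)) for r in list(range(152,160))+list(range(180,198))])
for phi in(.44,.5):
  cc,n=np.cos(phi),np.sin(phi); f=lambda x,y,z:np.array([633.5+(x+8)*cc-z*n,225.5+y,37.5+(x+8)*n+z*cc])
  print(phi,[proj(t,f(*P)).round(1) for P in((8,40,0),(-8,40,200),(8,40,200),(8,-40,0),(-8,-40,200))])
for n,i,j,sl in(('tin t',t0,t,(slice(125,160),slice(220,255))),('offcut s',s0,s,(slice(200,240),slice(215,265))),('tin s',s0,s,(slice(235,280),slice(275,315)))):
    print(n,np.abs(i['image'][sl].astype(int)-j['image'][sl]).mean().round(1))
E
```

```text
t: 21.1
tcp_pos: [436.2, 76.0, 337.0]
eef_rot: [2.219, 2.223, -0.001]
ft_force: [1.2, -0.2, -0.4]
grip_width: 85.3
change t8-t9 frame area 2.36 2.89
105 [(152, np.int64(320)), (153, np.int64(327)), (154, np.int64(321)), (155, np.int64(326)), (156, np.int64(339)), (157, np.int64(316)), (158, np.int64(306)), (159, np.int64(326)), (180, np.int64(112)), (181, np.int64(113)), (182, np.int64(115)), (183, np.int64(111)), (184, np.int64(104)), (185, np.int64(113)), (186, np.int64(129)), (187, np.int64(135)), (188, np.int64(137)), (189, np.int64(135)), (190, np.int64(131)), (191, np.int64(124)), (192, np.int64(200)), (193, np.int64(295)), (194, np.int64(323)), (195, np.int64(324)), (196, np.int64(317)), (197, np.int64(313))]
115 [(152, np.int64(262)), (153, np.int64(258)), (154, np.int64(246)), (155, np.int64(234)), (156, np.int64(234)), (157, np.int64(250)), (158, np.int64(268)), (159, np.int64(272)), (180, np.int64(304)), (181, np.int64(254)), (182, np.int64(109)), (183, np.int64(100)), (184, np.int64(112)), (185, np.int64(112)), (186, np.int64(122)), (187, np.int64(143)), (188, np.int64(13
[... 2642 characters left out ...]
nt64(126)), (159, np.int64(144)), (180, np.int64(211)), (181, np.int64(171)), (182, np.int64(97)), (183, np.int64(87)), (184, np.int64(95)), (185, np.int64(84)), (186, np.int64(107)), (187, np.int64(125)), (188, np.int64(121)), (189, np.int64(118)), (190, np.int64(112)), (191, np.int64(102)), (192, np.int64(96)), (193, np.int64(116)), (194, np.int64(124)), (195, np.int64(130)), (196, np.int64(145)), (197, np.int64(209))]
0.44 [array([136.3, 155.3]), array([110.8, 188.4]), array([109.8, 181.3]), array([167.2, 155.6]), array([148.7, 188.7])]
0.5 [array([136.2, 155.4]), array([111.6, 193.6]), array([110.5, 186.7]), array([167.1, 155.7]), array([149.2, 193.9])]
tin t 14.4
offcut s 16.5
tin s 2.7
```

```bash
python3 - <<'E'
from h import *
for n in('t','s'):
    a,b=load(n+'0')['image'],load(n+'9')['image']
    for k,(r,c) in dict(tin=(142,237),offcut=(218,240)).items() if n=='t' else dict(tin=(257,293),offcut=(219,240)).items():
        p=a[r-17:r+18,c-17:c+18]; q=b[r-27:r+28,c-27:c+28]; m=cv2.matchTemplate(q,p,cv2.TM_CCOEFF_NORMED); _,v,_,l=cv2.minMaxLoc(m); print(n,k,round(v,2),l[0]-10,l[1]-10)
order.job_done()
E
```

```text
t tin 1.0 0 0
t offcut 0.39 0 0
s tin 1.0 0 0
s offcut 0.73 0 0
the job is handed in; nothing more can be done
```

The frame is standing on the cork riser, leaning back on its locked leg, and I've handed the job in at about 21 s of the 69 s allowed.

**What I did**
- **Leg:** I pinched the red foot bar and swung the leg past its over-centre point with the frame still in the rack. On release it snapped home. I pressed down more than I meant to at one point in the swing, with a peak of about 24 N.
- **Lift and placing:** I gripped the top edge, lifted the frame clear of the rack and lowered it in 1.5 mm steps. It touched down with the plate at about 37–38 mm, and the force at the wrist rose to about +5 N before I loosened the jaws.
- **Leaning it back:** the tool could not tilt, so I eased the frame back between loosely open fingers until it stood on its leg. Near the end the front finger seems to have pushed it slightly too far (about 1 N). It settled back when I withdrew.

**Last checks**
- **Leg locked:** the camera view of the lifted frame put the leg at about its 2.76 rad stop. On the riser the foot sits about 67 mm behind the lower edge, where 68 mm is expected.
- **Frame standing:** the lean is about 0.49 rad (0.50 expected), and the lower edge is within the plate. My first rough reading was 0.46 rad, and a finer edge measurement replaced it. Two pictures 0.65 s apart showed no change beyond noise, and nothing was touching the frame.
- **Other objects:** the tin matched its starting position exactly. The offcut also showed no shift, but that match was weak because the arm's shadow lay over it. I did not check the screwdriver by measurement; the arm never went near it.

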